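Lock the beam-splitter cube with the clamping wedge

ROBOT

A 6-joint arm with a two-finger parallel gripper is mounted at the origin on a cart in front of the work surface, level with it; the furniture and walls round the work are solid. World frame = base frame: x ahead of the robot, y to its left, z up, the work surface at z = 0. Lengths are in m, angles in degrees, forces in N, time in s.
With the tool pointing down it reaches from about 0.325 to 0.775 m from the base axis. Payload 5.5 kg.
Tool frame: the origin (TCP) lies at the centre of the arm's flange, where the gripper is bolted on; the fingertips stand 182 mm ahead of it and the grasp point (between the pads) lies 163 mm ahead of it; z points along the fingers, y is the direction in which the jaws open and shut (so a half turn about z gives the same grasp; the last joint's range is limited). The gripper opens to 88 mm and grips with 3 to 60 N. Pads are 20 mm wide; open, the fingers measure 115 mm over their backs; the gripper's body (75 mm by 178 mm) begins 61 mm behind the grasp point.
Start: joints at [-75.441, 5.22, 70.514, -0, 104.267, -3.249], TCP at [0.183, -0.571, 0.405] pointing down, gripper open.
Joint ranges: [-164.24, 164.24], [-49.07, 125.15], [9.68, 141.18], [-86.29, 266.29], [3.28, 154.24], [-151.56, 151.56]. Speed limits (degrees/s): [147.25, 147.25, 172.46, 180, 180, 180].

INTERFACE

Orientations are given as [roll, pitch, yaw] about the fixed x, y, z axes, in that order (R = Rz(yaw) Ry(pitch) Rx(roll)).
In Python, from station import r gives the robot as it stands. The module is installed in compiled form; this text tells all that it offers. Calls block until the motion is done:
- r.reach(position, orientation): joint-space move of the TCP to a pose.
- r.servo_line(position, rotation=None, speed=0.15): straight line of the TCP; rotation=None keeps the orientation; speed is the mean speed in m/s.
- r.move_joints(angles): joint-space move.
- r.let_go() and r.grab(squeeze=None): open the fingers fully, or close them until they stop; squeeze is the grip in N (None keeps the last).
- r.wait(seconds).
- r.inverse_kinematics(position, orientation): joint angles nearest the present ones, or None.
- r.sense(): the state.
- r.snapshot(name): name is "side" or "top" or "wrist"; returns a dict with "frame" (480x640x3 uint8, red, green, blue), "fx", "fy", "cx", "cy" (pixels), "R" (3x3) and "t" (3): a world point X has camera coordinates R X + t. Camera axes: x right, y down, z forward; pixel columns grow to the right and rows downward; lengths in m; the calibration is good to about 2 mm. A picture is of the moment at which its call begins. There is no depth.
A pose or a line that the arm cannot do raises r.IKError and nothing moves.
- r.hand_in(): hands the job in, once; it reports no verdict.
The state is a dict: "clock": time; "joints": joint angles; "joint_vel": joint speeds; "joint_torque": joint torques, N m; "tcp_pos": TCP position; "orientation": TCP orientation; "contact_force": force on the tool from outside, world axes, zero at the start; "torque": the same for the moment, N m; "opening": finger opening in m.
Only numpy, scipy, OpenCV 4.12 (cv2) and the standard library are available. Lean on these libraries where they do the work, as an engineer would, in place of code of your own. Each camera call takes 0.05 s, during which the arm holds its last target. There are 200 camera calls.

TASK

The black beam-splitter cube sits loose in the wedge clamp. Take the thick one of the two wedges from its rest, put it thin end down into the slot between the cube and the sloped block, sloped face against the sloped block, and tap it down until it goes no further and holds the cube tight against the end stop. Leave the thin wedge in its rest.

Things in the scene. Friction and masses are not known exactly. Their poses are not given: they have to be found in the camera images.
- wedge_thick: Wanted: aluminium wedge, 34 wide (x), 48 tall (z), thin end down, 10 thick below, 28 on top. -y face upright (y = -5; lowest 8 bevelled in by 4), +y face slopes (y +5 below to +23 on top). Origin: centre of underside; top's centre (0, 9, 48). Stands in a fixed grey rest, walls 14 above its underside; grip its 34 mm width. Stays in the slot by friction; tap home with 5 to 20 N. All in mm.
- wedge_thin: The other wedge, not wanted: also 34 mm wide (x) and 48 mm tall, but only 6 mm thick at the bottom and 11 mm on top. Origin: centre of its underside, z up. It stands in a grey rest of its own near the other; either one may be nearer to the clamp.
- clamp: Fixed dark steel clamp 86 (x) by 96 (y) mm; origin: centre of underside. In mm: floor z 8; end stop's face y -35; sloped block's face y 5 at z 8, y 19 at z 46, flares to y 26 at top z 54; slot between cheeks x -27 and 27, top z 54. Cube lies between stop and slot. Tight, the thick wedge's origin is at (0, 2, 14), its axes as the clamp's; dropped in loosely, 5 to 13 higher.
- cage_cube: Black cube with brass-coloured port rings, 32 mm each side, loose on the clamp's floor between low rails, 2.5 to 4.5 mm from the end stop. Origin: centre of underside, z up; its face to the slot is 16 mm along the clamp's +y. The wedge pushes it to the stop; tight, its origin is at y = -19 mm of the clamp.
Things that resemble listed ones, but are neither listed nor needed, are in the scene too. Leave any pink look-alike of the wedge_thick alone.

How it is judged:
By the outcome, as a careful person would: the job done as asked, in the order asked, and still so for the second after the job is handed in, with the robot touching nothing.
It also fails if it takes over 45 s, if anything falls off the work surface, if the arm or the gripper's body presses on something with over 40 N, if the wrist force passes 120 N, or if a joint passes its speed limit or range.

## Working session

There is one attempt and no reset: what is moved stays moved. The work goes in short steps, each a Python script; the robot and the scene stay as the last script left them, time stands still between calls to the robot, and variables do not carry over. Pictures are saved under pics/ and viewed, about 8 in all and at most 12, crops included, and the job is handed in when it is done.

```bash
mkdir -p pics
cat > h.py <<'E'
import cv2,numpy as np,pickle
from station import r
def snap(n,f):
    s=r.snapshot(n); cv2.imwrite(f'pics/{f}.png',s['frame'][:,:,::-1]); pickle.dump(s,open(f'pics/{f}.pkl','wb')); return s
def ray(s,u,v,z):
    R=np.array(s['R']);t=np.array(s['t']);c=-R.T@t
    d=R.T@np.array([(u-s['cx'])/s['fx'],(v-s['cy'])/s['fy'],1]); return c+d*(z-c[2])/d[2]
def proj(s,X):
    p=np.array(s['R'])@np.array(X)+np.array(s['t']); return [s['fx']*p[0]/p[2]+s['cx'],s['fy']*p[1]/p[2]+s['cy']]
E
python3 - <<'E'
from h import *
for n in('top','side'):
    s=snap(n,n+'0'); print(n,s['fx'],-np.array(s['R']).T@np.array(s['t']),np.round(s['R'],2).tolist())
print(r.sense())
E
```

```text
top 479.26989589901126 [0.40876292 0.02596938 0.88711628] [[0.01, -1.0, -0.01], [-0.99, -0.01, -0.14], [0.14, 0.01, -0.99]]
side 507.8509218166804 [0.24014492 0.75683966 0.39854571] [[-0.92, -0.38, -0.01], [-0.15, 0.37, -0.92], [0.35, -0.85, -0.4]]
{'clock': 0.1, 'joints': array([-7.54414787e+01,  5.25689558e+00,  7.05732448e+01, -2.02073581e-03,
        1.04265373e+02, -3.24980964e+00]), 'joint_vel': array([ 0.0399747 , -0.01864954, -0.17978212, -0.11269209, -0.04837643,
        0.05084753]), 'joint_torque': array([ 2.71871111e-03, -4.47858381e+01, -4.07570350e+01,  7.00338325e-02,
        2.84232572e-02, -1.15225630e-04]), 'tcp_pos': array([ 0.18349458, -0.57130633,  0.40365663]), 'orientation': array([-1.79904530e+02, -3.45847195e-03,  1.78078318e+01]), 'contact_force': array([ 0.34621444, -0.32458827,  0.26065347]), 'torque': array([ 0.02009123, -0.01294781,  0.02157235]), 'opening': 0.08781895454087024}
```

View pics/top0.png

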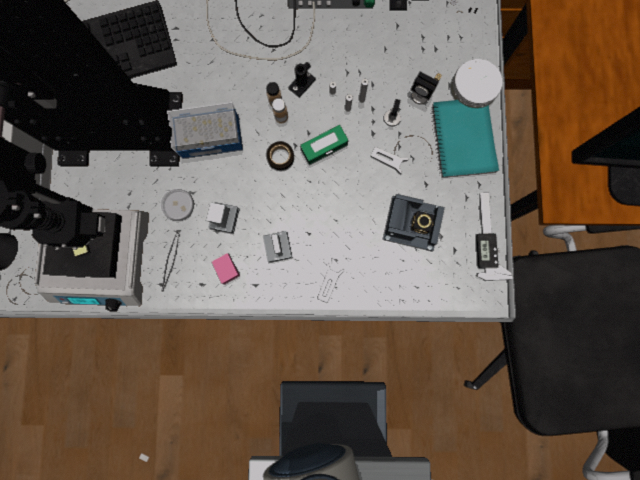

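View pics/side0.png

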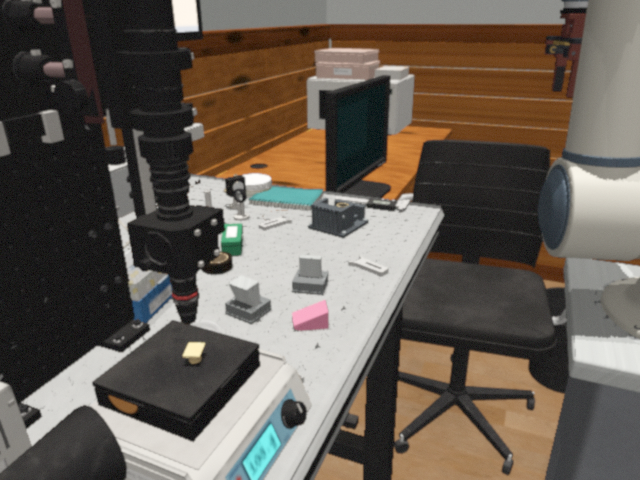

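The top view shows a wedge with a wide top in its rest at (219,215), a wedge with a narrow top at (277,244), a pink look-alike lying at (226,269), and the clamp with the cube at (414,220). The wide one fits wedge_thick. I'll confirm it in an enlarged crop.

Run:
```python
import cv2,numpy as np
t=cv2.imread('pics/top0.png')
a=cv2.resize(t[190:270,198:298],None,fx=5,fy=5,interpolation=cv2.INTER_CUBIC)[:, :]
b=cv2.resize(t[185:255,378:448],None,fx=5,fy=5,interpolation=cv2.INTER_CUBIC)
b=cv2.convertScaleAbs(b,alpha=1.8)
im=np.zeros((400,860,3),np.uint8);im[:400,:500]=a;im[:350,505:855]=b
cv2.imwrite('pics/crop1.png',im[:,:800] if 0 else cv2.resize(im,(800,372)))
```

```text
(no output)
```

View pics/crop1.png

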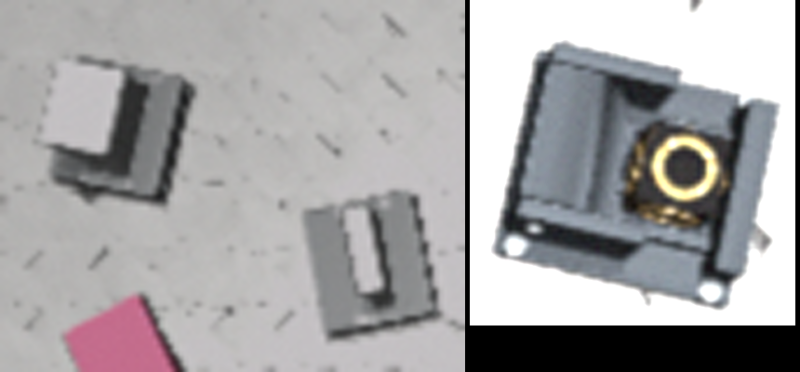

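Run:
```python
from h import *
s=pickle.load(open('pics/top0.pkl','rb'))
k=4.651
A=[(198+u/k,190+v/k) for u,v in [(55,60),(125,68),(108,155),(40,145)]]
P=np.array([ray(s,*p,.052) for p in A]);print(P.round(4).tolist(),P.mean(0))
B=[(378+(u-470)/k,185+v/k) for u,v in [(545,47),(500,250),(728,303),(775,103)]]
for z in(.0,.054):print(np.array([ray(s,*p,z) for p in B]).round(4).tolist())
c=ray(s,413,221,.03)
# clamp yaw ~? look over the clamp
q=[c[0]-.06,c[1],.40]
r.reach(q,[180,0,90]); print(r.sense()['clock'],r.sense()['joints'].round(1)); snap('wrist','wc')
q=[P.mean(0)[0]-.06,P.mean(0)[1],.40]
r.reach(q,[180,0,90]); print(r.sense()['clock'],r.sense()['joints'].round(1)); snap('wrist','ww')
im=np.hstack([cv2.imread('pics/wc.png'),cv2.imread('pics/ww.png')]);cv2.imwrite('pics/w2.png',cv2.resize(im,(800,300)))
```

```text
[[0.5982, 0.2332, 0.052], [0.5952, 0.2062, 0.052], [0.5613, 0.2115, 0.052], [0.5651, 0.2376, 0.052]] [0.57996318 0.22212402 0.052     ]
[[0.6267, -0.1031, 0.0], [0.543, -0.0838, 0.0], [0.522, -0.1747, 0.0], [0.6038, -0.1958, 0.0]]
[[0.6134, -0.0952, 0.054], [0.5348, -0.0771, 0.054], [0.5151, -0.1624, 0.054], [0.5919, -0.1823, 0.054]]
2.075 [-18.3  -5.9  82.1  -0.  103.8 -18.2]
3.4583 [ 19.6  -0.2  76.5  -0.  103.6  19.7]
```

View pics/w2.png

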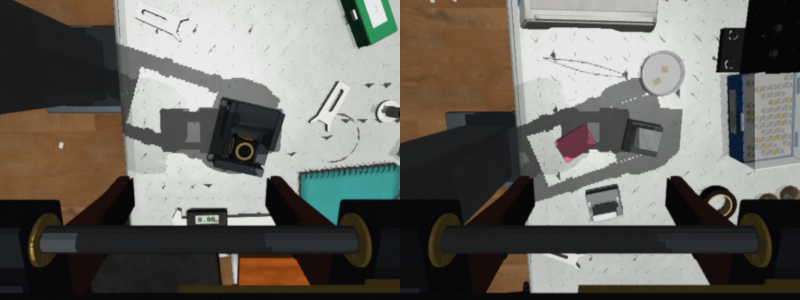

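Left: the clamp at about (245,135) in this half-scale view. Right: the thick wedge at (642,137), the thin wedge at (603,203), and the pink one at (575,145). I'll enlarge the clamp and the thick wedge.

Run:
```python
import cv2,numpy as np
a=cv2.imread('pics/wc.png')[140:290,325:475]; b=cv2.imread('pics/ww.png')[170:270,335:435]
f=lambda i,k,g:np.uint8(255*(cv2.resize(i,None,fx=k,fy=k,interpolation=cv2.INTER_CUBIC)/255.)**g)
im=np.zeros((400,800,3),np.uint8); im[:,:400]=cv2.resize(f(a,4,.5),(400,400)) ; im[:,400:]=f(b,4,.7)
a4=f(a,4,.45); im=np.zeros((600,800,3),np.uint8)
cv2.imwrite('pics/ca.png',a4); cv2.imwrite('pics/cb.png',f(b,5,.7))
```

```text
(no output)
```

View pics/ca.png

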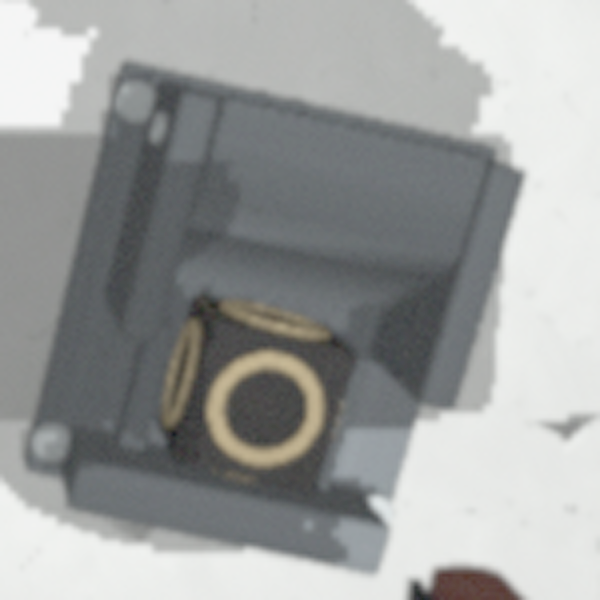

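View pics/cb.png

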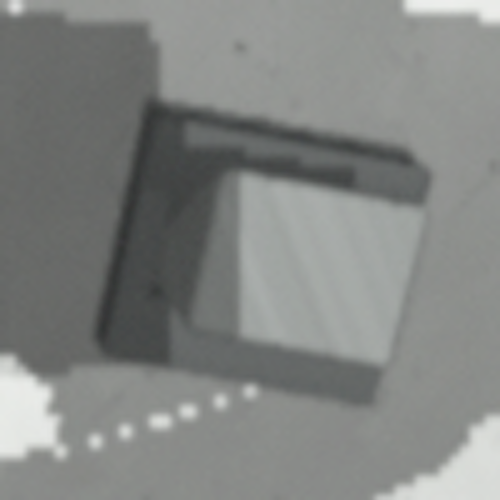

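Run:
```python
from h import *
s=pickle.load(open('pics/wc.pkl','rb'));w=pickle.load(open('pics/ww.pkl','rb'))
print(np.round(w['R'],2).tolist(),(-w['R'].T@w['t']).round(3),(-s['R'].T@s['t']).round(3))
f=lambda s,o,k,L,z:np.array([ray(s,o[0]+u/k,o[1]+v/k,z)[:2] for u,v in L])
def show(n,P):
    print(n,(P*1e3).round(1).tolist(),'len',[round(1e3*np.linalg.norm(P[i+1]-P[i]),1) for i in range(len(P)-1)],'ang',[round(np.degrees(np.arctan2(*(P[i+1]-P[i])[::-1])),1) for i in range(len(P)-1)])
o=(325,140)
show('cheek inner z54',f(s,o,4,[(215,97),(492,155)],.054))
show('back edge z54',f(s,o,4,[(180,80),(522,172)],.054))
show('stop bottom edge z54',f(s,o,4,[(75,505),(378,573)],.054))
show('stop bottom edge z40',f(s,o,4,[(75,505),(378,573)],.04))
show('foot z8',f(s,o,4,[(125,65),(28,465)],.008))
show('screws z8',f(s,o,4,[(135,100),(50,440)],.008))
show('cube ring z40',f(s,o,4,[(265,408)],.04))
show('right cheek out z54',f(s,o,4,[(522,172),(455,408)],.054))
for z in(.052,.056):
  P=f(w,(335,170),5,[(230,170),(425,205),(385,362),(195,330),(230,170)],z);show('wedge top',P);print(P[:4].mean(0))
show('rest z14',f(w,(335,170),5,[(155,100),(432,168),(375,405),(100,345),(155,100)],.018))
```

```text
[[1.0, -0.0, 0.0], [-0.0, -0.97, 0.25], [0.0, -0.25, -0.97]] [0.521 0.289 0.381] [ 0.511 -0.065  0.38 ]
cheek inner z54 [[557.5, -84.3], [611.7, -95.5]] len [np.float64(55.3)] ang [np.float64(-11.6)]
back edge z54 [[550.7, -81.1], [617.8, -98.8]] len [np.float64(69.4)] ang [np.float64(-14.8)]
stop bottom edge z54 [[531.6, -166.3], [594.5, -181.2]] len [np.float64(64.6)] ang [np.float64(-13.3)]
stop bottom edge z40 [[532.5, -170.7], [598.1, -186.2]] len [np.float64(67.4)] ang [np.float64(-13.3)]
foot z8 [[544.1, -80.1], [523.5, -170.9]] len [np.float64(93.1)] ang [np.float64(-102.8)]
screws z8 [[546.5, -87.6], [528.5, -164.9]] len [np.float64(79.3)] ang [np.float64(-103.1)]
cube ring z40 [[572.2, -149.4]] len [] ang []
right cheek out z54 [[617.8, -98.8], [608.0, -146.1]] len [np.float64(48.3)] ang [np.float64(-101.6)]
wedge top [[569.9, 238.6], [601.2, 233.0], [596.2, 207.2], [565.1, 212.6], [569.9, 238.6]] len [np.float64(31.8), np.float64(26.2), np.float64(31.5), np.float64(26.5)] ang [np.float64(-10.3), np.float64(-100.9), np.float64(170.1), np.float64(79.7)]
[0.58309295 0.22285988]
wedge top [[569.3, 239.3], [600.2, 233.7], [595.3, 208.2], [564.6, 213.5], [569.3, 239.3]] len [np.float64(31.4), np.float64(25.9), np.float64(31.1), np.float64(26.1)] ang [np.float64(-10.3), np.float64(-100.9), np.float64(170.1), np.float64(79.7)]
[0.58233125 0.22366727]
rest z14 [[561.5, 245.7], [610.3, 233.7], [602.6, 190.7], [552.9, 202.0], [561.5, 245.7]] len [np.float64(50.3), np.float64(43.6), np.float64(51.0), np.float64(44.6)] ang [np.float64(-13.8), np.float64(-100.2), np.float64(167.3), np.float64(78.8)]
```

Run:
```python
from h import *
c=np.array([.582,.2225]);out=[]
for name,(u,v) in {'side0':(250,298),'top0':(222,215)}.items():
  s=pickle.load(open(f'pics/{name}.pkl','rb'));im=s['frame'][v-32:v+32,u-32:u+32,::-1]
  row=[]
  for sg in(None,1,-1):
    k=6;a=cv2.resize(np.ascontiguousarray(im),None,fx=k*.68,fy=k*.68,interpolation=cv2.INTER_CUBIC);kk=k*.68
    if sg:
      th=np.radians(-11+(0 if sg>0 else 180));R=np.array([[np.cos(th),-np.sin(th)],[np.sin(th),np.cos(th)]])
      L=[(x,y,z) for x in(-17,17) for y,z in[(-5,8),(-1,0),(5,0),(23,48),(-5,48)]]
      Q=[]
      for x,y,z in L:
        p=R@np.array([x,y-9])/1e3+c; p=proj(s,[*p,z/1e3+.004]); Q.append((int((p[0]-u+32.5)*kk),int((p[1]-v+32.5)*kk)))
      Q=np.array(Q)
      cv2.polylines(a,[Q[:5],Q[5:]],True,(0,0,255) if sg>0 else (0,200,0),1)
      for i in range(5):cv2.line(a,tuple(map(int,Q[i])),tuple(map(int,Q[i+5])),(255,0,0),1)
    row.append(a)
  out.append(np.hstack(row))
cv2.imwrite('pics/hyp.png',np.vstack(out))
```

```text
(no output)
```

View pics/hyp.png

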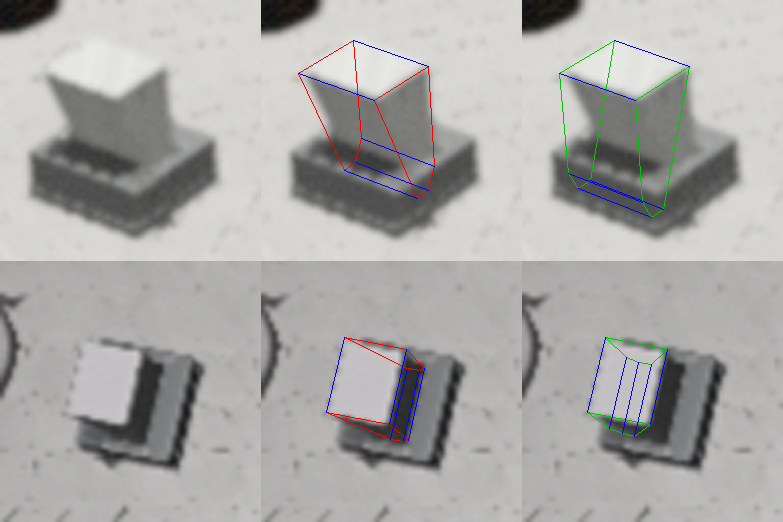

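The red overlay (slope towards world +y, yaw about -11.5°) fits: the side view shows the overhang on the left and the upright face on the right. So the wedge is oriented much like the clamp (yaw about -13°, origin about (0.5747,-0.1346)). I grip it near the top, because the fingers won't fit between the cheeks.

Run:
```python
from h import *
P=lambda m:(lambda s:print(m,round(s['clock'],2),s['tcp_pos'].round(4),s['contact_force'].round(1),round(s['opening'],4)))(r.sense())
o=[180,0,78.5]
r.reach([.5812,.2206,.29],o); r.servo_line([.5812,.2206,.220],speed=.08); P('down')
r.grab(30); P('grab')
r.servo_line([.5812,.2206,.33],speed=.12); P('lift')
th=np.radians(-13);ex=np.array([np.cos(th),np.sin(th)]);ey=np.array([-ex[1],ex[0]])
g=np.array([.5747,-.1346])+ey*(.0055+.007)
r.reach([*g,.33],[180,0,77]); r.servo_line([*g,.282],speed=.1); P('above')
w=snap('wrist','hw');s=snap('side','hs')
a=np.uint8(255*(w['frame']/255.)**.5)[:,:,::-1][140:420,200:440]
u,v=map(int,proj(s,[*g,.07]))
b=cv2.resize(s['frame'][v-40:v+40,u-40:u+40,::-1],(500,500),interpolation=cv2.INTER_CUBIC); print(u,v)
cv2.imwrite('pics/hold.png',np.hstack([cv2.resize(a,(300,350)),np.zeros((350,0,3),np.uint8),cv2.resize(b,(350,350))]))
```

```text
down 5.1 [0.5814 0.2207 0.2207] [ 0.3 -0.7  1.3] 0.0879
grab 5.97 [0.5812 0.2206 0.22  ] [-1.5 -0.3  0.2] 0.0337
lift 7.04 [0.5811 0.2206 0.3287] [-0.8  0.2 -1.2] 0.0338
above 8.97 [ 0.5776 -0.1223  0.2821] [-0.2 -0.   0.1] 0.0336
334 195
```

View pics/hold.png

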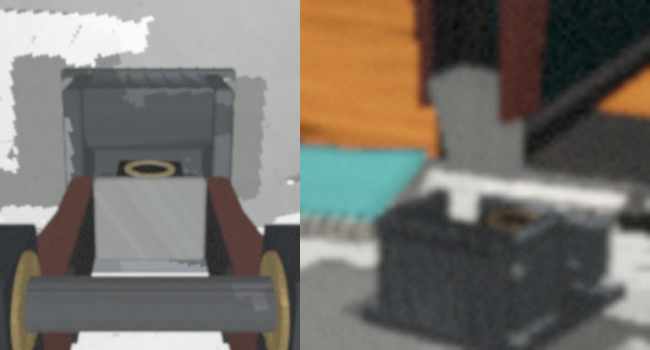

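The wrist view shows the wedge upright between the fingers and centred on the clamp, with its far top edge at about row 178 and its near edge at about row 260 of the left panel. I'll compute its offset in hand.

Run:
```python
from h import *
s=pickle.load(open('pics/hw.pkl','rb'))
th=np.radians(-13);ex=np.array([np.cos(th),np.sin(th)]);ey=np.array([-ex[1],ex[0]])
c=np.array([.5747,-.1346])
f=lambda L,z:[[round(1e3*float((ray(s,200+u/1.25,140+v/1.25,z)[:2]-c)@e),1) for e in(ex,ey)] for u,v in L]
for z in(.110,.114,.118):print(z,f([(93,178),(208,178),(206,260),(94,260)],z))
print('clamp top back, cheek inner',f([(63,69),(235,69),(83,88),(215,86)],.054))
print('ring z40',f([(150,170)],.04))
```

```text
0.11 [[-17.0, 27.0], [18.5, 27.0], [18.7, -1.0], [-17.5, -0.9]]
0.114 [[-16.6, 28.4], [18.0, 28.4], [18.2, 1.2], [-17.0, 1.2]]
0.118 [[-16.1, 29.8], [17.5, 29.8], [17.7, 3.3], [-16.5, 3.4]]
clamp top back, cheek inner [[-34.1, 53.4], [34.8, 53.4], [-26.4, 45.7], [27.0, 46.5]]
ring z40 [[0.8, 6.1]]
```

Run:
```python
from h import *
def P(m):
    s=r.sense();print(m,round(s['clock'],2),s['tcp_pos'].round(4),s['contact_force'].round(1),round(s['opening'],4));return s
p=r.sense()['tcp_pos'];th=np.radians(-13);ey=np.array([-np.sin(th),np.cos(th)])
g=np.array([.5747,-.1346])+ey*.0125
r.servo_line([*g,.250],speed=.06); f0=P('250')['contact_force']
z=.250
while z>.2385:
    z-=.0015; r.servo_line([*g,z],speed=.03); s=P('d')
    if np.linalg.norm(s['contact_force']-f0)>6: break
r.let_go(); P('open')
r.servo_line([*g,.30],speed=.15); P('up')
w=snap('wrist','dw');s=snap('side','ds')
a=np.uint8(255*(w['frame']/255.)**.5)[:,:,::-1][140:420,200:440]
b=s['frame'][150:240,289:379,::-1]
cv2.imwrite('pics/drop.png',np.hstack([cv2.resize(a,(300,350)),cv2.resize(b,(350,350),interpolation=cv2.INTER_CUBIC)]))
```

```text
250 9.75 [ 0.5775 -0.1225  0.2499] [ 0.5 -0.5 -1.3] 0.034
d 10.0 [ 0.5776 -0.1224  0.2488] [ 0.7 -0.3 -0.3] 0.0339
d 10.25 [ 0.5776 -0.1223  0.2473] [0.1 2.4 1.1] 0.0336
d 10.5 [ 0.5774 -0.1224  0.2451] [ 1.4  1.2 -0.5] 0.0341
d 10.75 [ 0.5774 -0.1225  0.2436] [ 0.1  1.  -0.2] 0.0337
d 11.0 [ 0.5774 -0.1225  0.2422] [ 0.  -0.8 -0.8] 0.0333
d 11.25 [ 0.5775 -0.1225  0.2408] [-0.8  0.6 -0.7] 0.0342
d 11.5 [ 0.5775 -0.1225  0.2393] [-0.2 -0.7 -0.8] 0.0334
d 11.75 [ 0.5775 -0.1224  0.2378] [ 0.3 -0.7 -0.4] 0.0332
open 12.71 [ 0.5775 -0.1224  0.238 ] [ 0.2 -0.9  0.2] 0.088
up 13.28 [ 0.5775 -0.1224  0.2996] [-0.3  0.2 -0.8] 0.0879
```

View pics/drop.png

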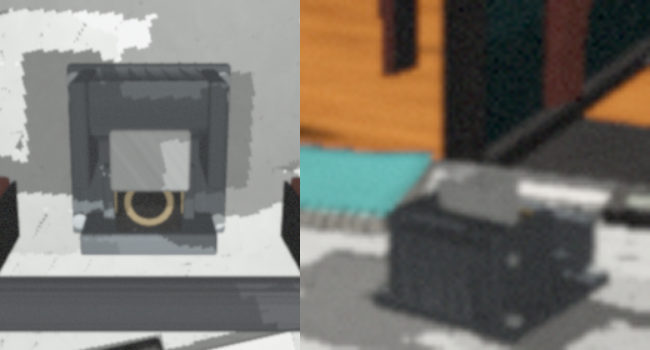

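The wedge stands upright in the slot, its top at about (110-190,130-190) in the left panel. Now I tap it down with closed fingers, watching the force.

Run:
```python
from h import *
th=np.radians(-13);ey=np.array([-np.sin(th),np.cos(th)])
g=np.array([.5747,-.1346])+ey*.0105
r.grab(10); r.servo_line([*g,.262],speed=.1); f0=r.sense()['contact_force'][2]
for tap in range(2):
    z=.2585 if tap==0 else z+.004; r.servo_line([*g,z],speed=.05)
    L=[]
    while z>.240:
        z-=.0006; r.servo_line([*g,z],speed=.02); r.wait(.05); s=r.sense(); f=s['contact_force'][2]-f0
        L.append((round(s['tcp_pos'][2]*1e3,1),round(float(f),1)))
        if f>13: break
    print(round(s['clock'],2),L)
```

```text
23.9 [(np.float64(258.1), 0.7), (np.float64(257.3), 0.4), (np.float64(256.7), 0.4), (np.float64(256.1), -0.6), (np.float64(255.5), -0.0), (np.float64(254.9), -0.5), (np.float64(254.3), -0.0), (np.float64(253.7), 0.1), (np.float64(253.1), -0.2), (np.float64(252.5), 0.5), (np.float64(251.9), 0.3), (np.float64(251.4), 0.3), (np.float64(250.9), 1.9), (np.float64(250.4), 2.3), (np.float64(249.9), 4.6), (np.float64(249.3), 6.3), (np.float64(248.9), 6.4), (np.float64(248.5), 6.4), (np.float64(248.1), 6.6), (np.float64(247.6), 7.7), (np.float64(247.2), 8.0), (np.float64(246.8), 9.1), (np.float64(246.3), 8.9), (np.float64(245.9), 10.0), (np.float64(245.5), 9.9), (np.float64(245.1), 10.6), (np.float64(244.7), 12.6), (np.float64(244.5), 13.1)]
26.25 [(np.float64(244.4), 0.5), (np.float64(244.4), 1.1), (np.float64(244.3), 5.0), (np.float64(244.3), 6.9), (np.float64(244.2), 9.6), (np.float64(244.2), 11.8), (np.float64(244.2), 13.9)]
```

It has stopped moving at top z = 62.2 mm (62 expected), with the force rising steeply. One firmer press, then back off and check.

Run:
```python
from h import *
th=np.radians(-13);ey=np.array([-np.sin(th),np.cos(th)])
g=np.array([.5747,-.1346])+ey*.0105
p=r.sense();z=p['tcp_pos'][2]-.001
while z>.236:
    z-=.0008; r.servo_line([*g,z],speed=.03); r.wait(.05); s=r.sense()
    print(s['tcp_pos'][2].round(4),s['contact_force'][2].round(1))
    if s['contact_force'][2]>17: break
r.servo_line([*g,.30],speed=.12); 
w=snap('wrist','ew');s=snap('side','es');t=snap('top','et');print(r.sense()['clock'],r.sense()['contact_force'])
a=np.uint8(255*(w['frame']/255.)**.5)[:,:,::-1][140:420,200:440]
b=s['frame'][150:240,289:379,::-1]
cv2.imwrite('pics/end.png',np.hstack([cv2.resize(a,(450,525),interpolation=cv2.INTER_CUBIC),cv2.resize(b,(350,525)[:1]+(525,),interpolation=cv2.INTER_CUBIC)]))
```

```text
0.2442 10.6
0.2442 14.0
0.2441 17.2
27.9417 [-0.53793259  0.89953788 -0.27884246]
```

View pics/end.png

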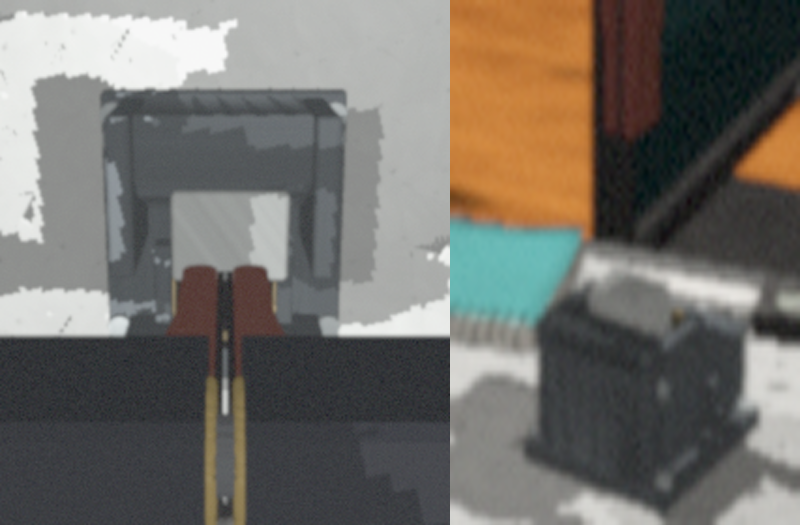

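The wedge is fully seated and square in the slot: top at (172-290,190-280) in the left panel, level and clear of the fingers. Handing in.

Run:
```python
from h import *
r.hand_in(); print(r.sense()['clock'])
```

```text
the job is handed in; nothing more can be done
the job is handed in; nothing more can be done
```

The thick wedge is in the clamp's slot, thin end down with its sloped face against the sloped block. I tapped it down until it went no further and handed the job in at about 28 s on the robot's clock.

- **Seating:** the wedge moved down under 6–13 N, then stopped. The final 17 N press moved it no more than about 0.1 mm. Its top ended at about 62.2 mm, against 62 mm expected when tight.
- **Pictures:** the last wrist and side images show the wedge square in the slot and the gripper clear of it.
- **Not checked directly:** I did not measure the gap between the cube and the end stop, because the gripper hid it in the last wrist picture. That the cube is tight is inferred from the wedge's height and the hard stop.
- **Other items:** I did not touch the thin wedge or the pink look-alike. No check failed or disagreed.

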